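Cap the spare conduit and latch its clamp ring

TASK

Close off the spare conduit outlet: set the flanged cap flat on the outlet's flange and slide it fully home under the fixed jaw's lip, let go of it, then swing the hinged half ring around both flanges and press it shut until its spring latch snaps in and holds it. Work by feel (never push any of these parts with more than about 15 N) and leave the other things on the ledge alone.

Things in the scene. Friction and masses are not known exactly. Their poses are not given: they have to be found in the camera images.
- conduit: Spare conduit outlet fixed to the ledge: 150 x 190 mm foot plate, upright 48 mm pipe, on top a flat flange 72 mm in diameter, 8 mm thick. Origin on the pipe's axis at ledge height, z up. Its +x side carries the fixed jaw; the half ring is hinged at its +y side and closes round its -x side; the latch is at its -y side.
- seat (a point): Centre of the outlet flange's upper face, 78 mm above the ledge: the centre of the cap's underside belongs here. Axes as the conduit's. To clear the jaw's lip, set the cap down about 14 mm to the -x side of this point, then slide it towards +x until its rim stops against the jaw's wall, about 1.5 mm past this point.
- jaw (a point): Top of the fixed jaw at its middle, 94 mm above the ledge. The jaw is an arc 52 degrees either side of the conduit's +x: inner wall at radius 37.5 mm, outer 43.5 mm, with a lip on top that reaches in to radius 31 mm. Lip underside 88 mm above the ledge: the cap's 8 mm flange passes under it with 2 mm to spare.
- hinge (a point): Top of the half ring's vertical hinge axis, 100 mm above the ledge, at x 0, y +56 mm in the conduit's frame.
- latch (a point): Middle of the latch as drawn (x 0, y -75 mm, 90 mm up): a keeper with a solid stop, and a sprung pawl on a bar along x at y -90 mm, from x -83 to +19 mm, top at most 92 mm above the ledge. The keeper was set by hand in a slot along the conduit's x and really stands up to 13 mm either way of this; this point does not show it.
- cap: The loose blanking cap, bare metal, about 0.3 kg: a disc flange of 72 mm diameter and 8 mm thick with an upright round grip of 26 mm diameter in its middle, 50 mm tall overall. Stands upright on the ledge. Origin: centre of the flat underside; z up.
- hinge_post: The post that carries the half ring, fixed on the outlet's foot. Its frame coincides with conduit's (origin on the pipe's axis at ledge height), not with the post.
- clamp (a joint): Half ring's angle (rad): about 0 shut, grows opening (clockwise from above), limit 1.6. Rests anywhere from 0.8 up; nearer shut a spring reopens it unless latched (about 3 N at the pin). The pawl resists from 0.3 or less, up to some 11 N at the pin in all; then the ring snaps in, between 0.12 and -0.10, and some 3 mm on meets a solid stop, felt as a steep rise of force: press no further.
- clamp_post (a point): Centre of the top of the half ring's upright pin, by which it is swung: 14 mm in diameter, top 150 mm above the ledge, free above 94 mm. At joint 0 it is at x -49.1, y -34.4 mm in the conduit's frame, 103 mm from the hinge axis. The ring spans heights 61 to 94 mm, radius 43 to 49 mm, with lips reaching in to radius 28.5 mm.
- padlock: Bystander, leave alone: stainless steel padlock, 42 x 70 x 20 mm, lying flat. Origin: centre of its underside.
- fuse: Bystander, leave alone: white ceramic fuse, 30 x 46 x 30 mm, with copper blades. Origin: centre of its underside.
- bumper: Bystander, leave alone: blue hard silicone bumper, a disc of 52 mm diameter, 22 mm high. Origin: centre of its underside.
- lamp: Bystander, leave alone: red plastic emergency lamp, 90 x 60 x 80 mm. Origin: centre of its underside.
- driver: Bystander, leave alone: screwdriver, 180 mm long, lying flat. Origin: centre of its underside.
There are look-alikes about, which are no part of the job. Several things look just like the cap: the one meant starts farthest to the robot's left. What is shaped like the conduit but pink is not meant.

How it is judged (in metres and radians):
On the way, in this order (a step that is already met when the one before it is completed fails the run):
1. the cap lies flat on the outlet's flange, slid home under the fixed jaw's lip, while the half ring still stands open (horizontal distance between cap and seat below 0.005 m and z of cap in the frame of seat between -0.0015 and 0.0015 m and angle between cap's own z axis and vertical below 0.05 rad and contact force between the fingers and cap below 0.1 N and value of joint clamp above 0.5 rad), for 0.2 s.
2. the half ring is swung shut around both flanges (value of joint clamp below 0.16 rad), for 0.2 s.
At the end, for the whole second after the job is handed in: The cap lies flat (within 1.5 mm in height, 0.05 rad) on the outlet's flange, within 5 mm of its centre and at rest; the half ring is shut around both flanges (joint below 0.16 rad), at rest and held by its latch with nothing pressing on it (value of joint clamp below 0.16 rad and velocity of joint clamp between -0.02 and 0.02 rad/s and horizontal distance between cap and seat below 0.005 m and z of cap in the frame of seat between -0.0015 and 0.0015 m and angle between cap's own z axis and vertical below 0.05 rad and linear speed of cap below 0.01 m/s); the robot touches nothing.
It fails at once if the half ring is forced against its latch or stop with more than 20 N (contact force between hinge_post and conduit above 20 N).
It fails at once if the cap is pressed or rammed against the outlet with more than 50 N (contact force between cap and conduit above 50 N).
It fails at once if the half ring is forced against the cap with more than 25 N (contact force between cap and hinge_post above 25 N).
It fails at once if a bystander (padlock, fuse, bumper, lamp or screwdriver) is moved by more than 20 mm (distance of any of padlock, fuse, bumper, lamp, driver from where it was at the start of the episode above 0.02 m).
It also fails if it takes over 69 s, if anything falls off the work surface, if the arm or the gripper's body presses on something with over 40 N, if the wrist force passes 120 N, or if a joint passes its speed limit or range.

ROBOT

A 6-joint arm with a two-finger parallel gripper is mounted at the origin on the work surface. World frame = base frame: x ahead of the robot, y to its left, z up, the work surface at z = 0. Lengths are in mm, angles in rad, forces in N, time in s.
With the tool pointing down it reaches from about 325 to 875 mm from the base axis. Payload 4.4 kg.
Tool frame: the origin (TCP) lies on the centre line of the jaws, within the pads' length; the fingertips stand ahead of it and the grasp point (between the pads) lies 6 mm ahead of it (ctrl.tcp_to_tips is the z of the fingertips in the tool frame, in mm); z points along the fingers, y is the line along which they close (so a half turn about z gives the same grasp; the last joint's range is limited). The gripper opens to 85 mm and grips with 20 to 120 N. Pads are 22 mm wide; open, the fingers measure 114 mm over their backs; the gripper's body (76 mm by 85 mm) begins 54 mm behind the grasp point. The pads swing forward as they close: fully open they stand 13 mm farther back than shut.
Start: joints at [-1.371, 0.207, 1.542, -0, 1.393, -0.15], TCP at [197.586, -539.988, 256.282] pointing down, gripper open.
Joint ranges: [-2.73, 2.73], [-0.86, 2.22], [0.23, 2.46], [-1.11, 4.25], [0.08, 2.63], [-2.82, 2.82]. Speed limits (rad/s): [2.79, 2.79, 3.14, 3.14, 3.14, 3.14].

INTERFACE

Orientations are given as a 3x3 rotation matrix whose columns are the frame's x, y, z axes.
In Python, from plant import ctrl, sensors, optics gives the robot as it stands. Calls block until the motion is done:
- ctrl.move_ptp(position, orientation): joint-space move of the TCP to a pose.
- ctrl.move_l(position, rot=None, vel=150, threshold=None): straight line of the TCP; rot=None keeps the orientation; vel is the mean speed in mm/s. With threshold (N) it stops when the force on the tool has changed by that much, and returns True; else False.
- ctrl.set_joints(angles): joint-space move.
- ctrl.gripper_to(opening, force=None): finger opening in mm; force is the grip in N (None keeps the last); returns when the fingers have stopped.
- ctrl.hold(seconds).
- ctrl.solve_ik(position, orientation): joint angles nearest the present ones, or None.
- sensors.read_state(): the state.
- optics.grab_frame(name): name is "side" or "top"; returns (picture, depth): 420x560x3 uint8, red, green, blue; 420x560 float32, mm along the optical axis (not along the pixel's ray), 0 where there is no reading.
- optics.camera_params(name): a dict with "mtx" (3x3 intrinsics, pixels), "R" (3x3) and "t" (3): a world point X has camera coordinates R X + t. Camera axes: x right, y down, z forward; pixel columns grow to the right and rows downward; lengths in mm; the calibration is good to about 2 mm. A picture is of the moment at which its call begins. camera_params takes no time and is no camera call.
A pose or a line that the arm cannot do raises ctrl.MotionError and nothing moves.
- ctrl.finish_job(): hands the job in; it is judged then, once.
The state is a dict: "t": time; "q": joint angles; "qvel": joint speeds; "tau": joint torques, N m; "eef_pos": TCP position; "eef_rot": TCP orientation; "force": force on the tool from outside, world axes, zero at the start; "wrist_torque": the same for the moment, N m; "grip_width": finger opening in mm; "grasp_force": force on a finger pad.
Only numpy, scipy, OpenCV 4.12 (cv2) and the standard library are available. Lean on these libraries where they do the work, as an engineer would, in place of code of your own. Each camera call takes 0.05 s, during which the arm holds its last target. There are 200 camera calls.

## Working session

There is one attempt and no reset: what is moved stays moved. The work goes in short steps, each a Python script; the robot and the scene stay as the last script left them, time stands still between calls to the robot, and variables do not carry over. Pictures are saved under pics/ and viewed, at most 10 in all, crops included, and the job is handed in when it is done.

```bash
ls; mkdir -p pics
python3 - <<'E'
from plant import ctrl,sensors,optics
import cv2,numpy as np
for n in("top","side"):
    p,d=optics.grab_frame(n); cv2.imwrite(f"pics/{n}0.png",p[:,:,::-1]); np.savez(f"{n}0.npz",p=p,d=d)
    c=optics.camera_params(n); print(n,c["mtx"].round(1).tolist(),c["R"].round(3).tolist(),c["t"].round(1), -c["R"].T@c["t"])
s=sensors.read_state();print(s["eef_rot"],s["force"],ctrl.tcp_to_tips,s["t"])
E
```

```text
pics
top [[474.9, 0.0, 273.8], [0.0, 474.9, 212.6], [0.0, 0.0, 1.0]] [[0.018, -1.0, 0.014], [-0.995, -0.02, -0.102], [0.102, -0.012, -0.995]] [-111.3  597.  1314. ] [ 461.78382279  -83.11576397 1369.36408118]
side [[498.0, 0.0, 285.0], [0.0, 498.0, 216.0], [0.0, 0.0, 1.0]] [[0.963, -0.27, 0.014], [-0.191, -0.718, -0.669], [0.191, 0.641, -0.743]] [-586.1  123.7 1423.7] [ 316.68397374 -982.34699839 1149.08280474]
[[ 9.39126121e-01  3.43572334e-01 -4.23330459e-04]
 [ 3.43572445e-01 -9.39123846e-01  2.09201617e-03]
 [ 3.21199149e-04 -2.11011171e-03 -9.99997722e-01]] [0.74345405 0.00116802 0.47417186] 25.0 0.1
```

View pics/top0.png

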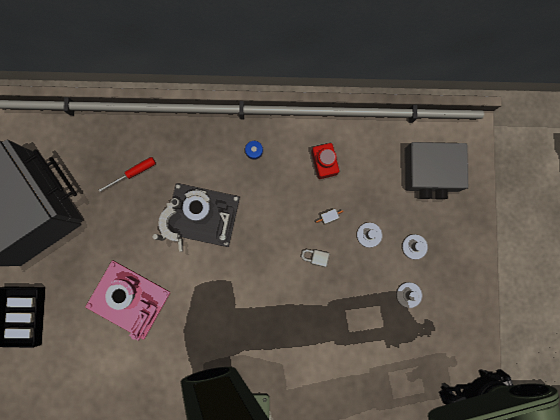

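View pics/side0.png

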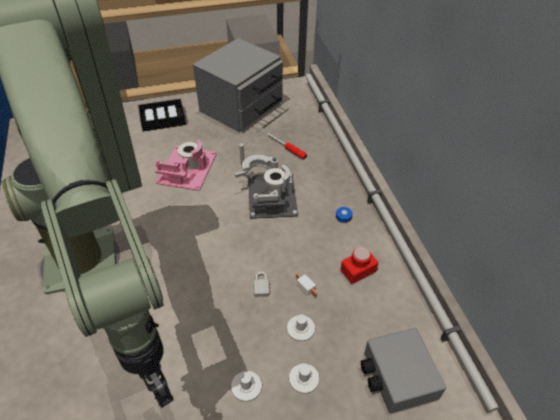

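The conduit's flange is at about (196,207) in the top view, with the ring open to its left. There are three caps at (370,234), (415,246) and (409,295). The leftmost, (370,234), is the one meant. The pink unit at (119,295) is the decoy.

```bash
cat > h.py <<'E'
import numpy as np,cv2
from plant import ctrl,sensors,optics
def cloud(n,d):
    c=optics.camera_params(n);K=c["mtx"]
    v,u=np.mgrid[:d.shape[0],:d.shape[1]]
    X=np.stack([(u-K[0,2])/K[0,0]*d,(v-K[1,2])/K[1,1]*d,d],-1)
    return (X-c["t"])@c["R"]   # R^T (X-t)
def proj(n,P):
    c=optics.camera_params(n);q=(np.atleast_2d(P)@c["R"].T+c["t"])@c["mtx"].T
    return q[:,:2]/q[:,2:]
E
python3 - <<'E'
from h import *
ims=[]
for n,(a,b,w,hh) in dict(top=(140,170,110,90),side=(225,135,90,90)).items():
    f=np.load(n+"0.npz");p,d=f["p"],f["d"];W=cloud(n,d)
    ims.append(cv2.resize(p[b:b+hh,a:a+w,::-1],(390,390*hh//w),interpolation=cv2.INTER_CUBIC))
    if n=="top": flo=(196,207);cp=(370,234)
    else: flo=(275,177);cp=(301,326)
    print(n,"floor z",W[180,300] if n=="top" else W[230,200])
    for c,nm in((flo,"conduit"),(cp,"cap")):
        print(nm,W[c[1],c[0]])
    W2=W.reshape(-1,3);ok=(d.ravel()>0)
    c0=W[flo[1]+ (0), flo[0]+10]
    m=ok&(np.hypot(W2[:,0]-c0[0],W2[:,1]-c0[1])<130)
    print(np.histogram(W2[m,2],bins=np.arange(-10,165,8)))
    # cap: flange points z ~8, above grip
    c1=W[cp[1],cp[0]]
    m=ok&(np.hypot(W2[:,0]-c1[0],W2[:,1]-c1[1])<60)
    q=W2[m&(W2[:,2]>5)&(W2[:,2]<14)]; g=W2[m&(W2[:,2]>44)]
    print("flange",len(q),q.mean(0),(q.max(0)+q.min(0))/2,np.ptp(q,0),"grip",len(g),g.mean(0))
h=max(i.shape[0] for i in ims)
cv2.imwrite("pics/crop.png",np.hstack([cv2.copyMakeBorder(i,0,h-i.shape[0],0,5,0) for i in ims]))
E
```

```text
top floor z [ 699.17547199 -174.74945781    2.24574387]
conduit [605.10055576 113.07981853  81.091686  ]
cap [ 542.4183872  -368.36918678   52.10796169]
(array([ 567, 2610, 1646,   67,    5,    5,    9,   86,  167,   61,  246,
        387,  340,  275,    5,    0,    0,    0,    0,    0,    0]), array([-10,  -2,   6,  14,  22,  30,  38,  46,  54,  62,  70,  78,  86,
        94, 102, 110, 118, 126, 134, 142, 150, 158]))
flange 391 [ 542.72650271 -373.14933246    8.94606868] [ 543.38749996 -374.01273252    9.45339075] [112.30102418 106.40771143   8.84870144] grip 69 [ 543.36846439 -373.74221527   50.1310367 ]
side floor z [347.94744912  22.79895553  -2.20089521]
conduit [605.75371895 109.67043017  75.90800295]
cap [ 540.60122859 -389.70040652   36.1530192 ]
(array([ 834, 1348,  479,   48,   41,   45,   58,  163,  123,  143,  328,
        182,  239,   54,    0,    0,    0,    0,    0,    0,    0]), array([-10,  -2,   6,  14,  22,  30,  38,  46,  54,  62,  70,  78,  86,
        94, 102, 110, 118, 126, 134, 142, 150, 158]))
flange 322 [ 543.80027971 -384.57370888    7.96718236] [ 545.28537503 -390.49473649    9.50297129] [70.51642703 95.92081591  8.90807927] grip 81 [ 544.90024185 -379.07918132   48.12354129]
```

View pics/crop.png

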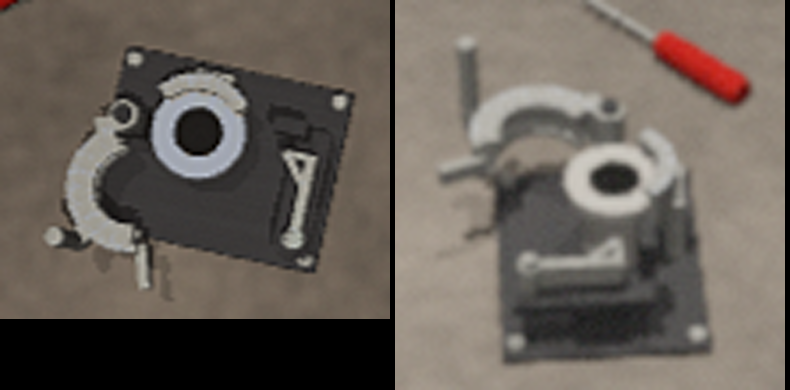

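The top crop shows the flange ring centred at about (198,130), the jaw above it and the bolts at (135,58), (340,101) and (305,261). The pin head is at about (52,236) and the keeper and pawl are on the right. That puts conduit +x up the picture, at a yaw of about -0.2. Next I measure these more precisely.

```bash
cat >> h.py <<'E'
def ray(n,uv,z):
    c=optics.camera_params(n);uv=np.atleast_2d(uv)
    d=np.c_[uv,np.ones(len(uv))]@np.linalg.inv(c["mtx"]).T@c["R"];o=-c["R"].T@c["t"]
    return o+d*((z-o[2])/d[:,2])[:,None]
def fitcircle(gray,n,c0,R,z,phis,sgn,span=10,it=6):
    """circle of radius R at height z; edges with gradient sign sgn (outside minus inside)"""
    c=np.array(c0,float)[:2];r=np.arange(-span,span+.1,.5)
    for _ in range(it):
        e=[];w=[]
        for p in phis:
            u=np.array([np.cos(p),np.sin(p)])
            P=np.c_[c+np.outer(R+r,u),np.full(len(r),z)]
            uv=proj(n,P).astype(np.float32)
            I=cv2.remap(gray,uv[:,0].reshape(1,-1),uv[:,1].reshape(1,-1),cv2.INTER_LINEAR)[0]
            g=sgn*np.gradient(cv2.GaussianBlur(I.reshape(1,-1),(0,0),2)[0]);k=g.argmax();e.append(r[k]);w.append(g[k])
        e=np.array(e);w=np.array(w);U=np.c_[np.cos(phis),np.sin(phis),np.ones(len(phis))]
        ok=(w>.4*np.median(w))&(abs(e-np.median(e))<6)
        s=np.linalg.lstsq(U[ok],e[ok],rcond=None)[0];c=c+s[:2]
    return c,s[2],np.std(e[ok]-U[ok]@s),ok.sum()
E
python3 - <<'E'
from h import *
full=np.linspace(0,2*np.pi,72,endpoint=False)
b=np.array([(135,58),(340,101),(305,261)])*110/390.+[140,170]
B=ray("top",b,3);print("bolts",B.round(1).tolist())
y1=B[0]-B[1];x1=B[1]-B[2];print("yaw",np.arctan2(-y1[0],y1[1]),np.arctan2(x1[1],x1[0]),np.linalg.norm(y1),np.linalg.norm(x1))
for n in("top","side"):
    f=np.load(n+"0.npz");g=cv2.cvtColor(f["p"],cv2.COLOR_RGB2GRAY).astype(np.float32)
    away=full[np.abs((full+.2+np.pi)%(2*np.pi)-np.pi)>1.1]
    print(n,"flange",fitcircle(g,n,(606,112),36,78,away,-1))
    print(n,"hole",[fitcircle(g,n,(606,112),R,78,full,1,span=8) for R in (16,)])
    print(n,"capflange",fitcircle(g,n,(544,-376),36,8,full,-1))
    c=[(52,236)]if n=="top" else None
    W=cloud(n,f["d"]).reshape(-1,3);m=(np.hypot(*(W[:,:2]-[600,115]).T)<190)&(W[:,2]>112)&(W[:,2]<160)
    print("tall",m.sum(),W[m].mean(0) if m.any() else 0)
# pin top px: top (52,236), side (465,43) in crop
pt=np.array([52,236])*110/390+[140,170]; ps=np.array([465-395,43])*90/390+[225,135]
print("pin",ray("top",pt,150),ray("side",ps,150)); ph=np.array([123,113])*110/390+[140,170];print("hinge",ray("top",ph,100))
E
```

```text
bolts [[673.0, 178.9, 3.0], [640.9, 10.5, 3.0], [509.8, 35.3, 3.0]]
yaw -0.1880259664577515 -0.18713553476188552 171.46111690133392 133.41746423487672
top flange (array([606.3870769 , 114.95891201]), np.float64(0.07435101206787305), np.float64(0.4336499123819878), np.int64(47))
top hole [(array([606.26888298, 115.00230649]), np.float64(2.9166666666666665), np.float64(0.41379436855107976), np.int64(72))]
top capflange (array([ 543.72635179, -375.51581879]), np.float64(-0.5347222222222223), np.float64(0.5732343537304365), np.int64(72))
tall 42 [520.14803026 204.13473013 141.35512648]
side flange (array([607.64565932, 112.33622168]), np.float64(1.5001799263106739), np.float64(0.7919821161926556), np.int64(47))
side hole [(array([606.93236764, 112.71624875]), np.float64(1.1736111111111114), np.float64(0.656515909514173), np.int64(72))]
side capflange (array([ 544.4255243 , -376.55184445]), np.float64(-0.04861111111111112), np.float64(0.6516696843408427), np.int64(72))
tall 47 [521.82332574 198.56549953 133.13908823]
pin [[519.21592698 205.42133345 150.        ]] [[521.48605525 199.73591469 150.        ]]
hinge [[615.70318932 167.76316879 100.        ]]
```

```bash
cat >> h.py <<'E'
S=np.array([606.6,113.9]);YAW=-.188
ex=np.array([np.cos(YAW),np.sin(YAW)]);ey=np.array([-ex[1],ex[0]])
def rot(y2): # tool down, closing axis y2
    y=np.r_[y2,0]/np.linalg.norm(y2);z=np.array([0,0,-1.]);return np.c_[np.cross(y,z),y,z]
def st(l=""):
    s=sensors.read_state();print(l,"t%.1f"%s["t"],s["eef_pos"].round(1),"F",np.round(s["force"],1),"w%.1f g%.1f"%(s["grip_width"],s["grasp_force"]));return s
E
python3 - <<'E'
from h import *
R=rot(-ey);C=np.array([544.1,-376])
for P in([*C,45],[*(S-14*ex),125]): print(ctrl.solve_ik(np.array(P),R))
ctrl.gripper_to(62,force=40)
ctrl.move_ptp(np.r_[C,110],R);st()
print(ctrl.tcp_to_tips,ctrl.move_l(np.r_[C,45],vel=120,threshold=6));st()
ctrl.gripper_to(20);st()
ctrl.move_l(np.r_[C,215],vel=200);st()
p,d=optics.grab_frame("side");q=proj("side",np.r_[C,180])[0].astype(int);print(q)
a=p[max(0,q[1]-70):q[1]+70,max(0,q[0]-90):q[0]+90];cv2.imwrite("pics/grip.png",cv2.resize(a[:,:,::-1],None,fx=3,fy=3))
E
```

```text
[-7.35399375e-01  6.09575859e-01  1.45525739e+00 -4.44089210e-16
  1.07675941e+00  1.02339695e+00]
[ 5.09046018e-02  4.00678613e-01  1.58063155e+00 -4.44089210e-16
  1.16028249e+00  1.80970093e+00]
 t2.0 [ 543.8 -377.   110.6] F [ 0.1 -1.1 -0.9] w62.1 g0.0
25.0 False
 t2.7 [ 544.3 -376.5   45.4] F [0.4 0.2 0.2] w62.0 g0.0
 t3.1 [ 544.9 -376.4   46.4] F [-0.3  0.3  5.5] w25.1 g39.8
 t4.1 [ 543.  -375.1  212.6] F [ 0.1  0.6 -3.9] w24.7 g39.4
[303 289]
```

View pics/grip.png

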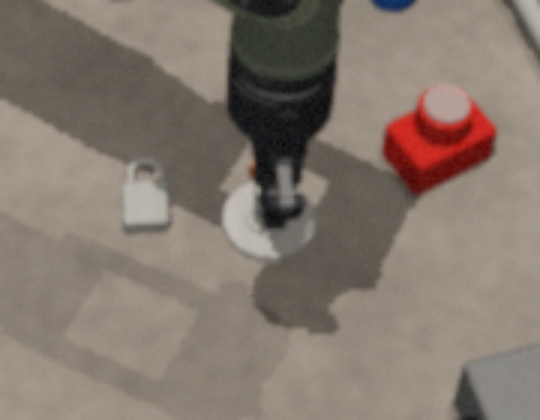

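The cap is held upright at about (268,215) in the crop, clear of the padlock and the lamp. Next: carry it over and set it down by feel.

Run:
```python
from h import *
R=rot(-ey);A=S-14*ex
ctrl.move_ptp(np.r_[A,215],R);st()
ctrl.move_l(np.r_[A,134],vel=100);ctrl.hold(.2);st("pre")
print(ctrl.move_l(np.r_[A,116],vel=12,threshold=4));s=st("down")
ctrl.hold(.2);s=st()
p,d=optics.grab_frame("side");q=proj("side",np.r_[S,90])[0].astype(int)
a=p[q[1]-60:q[1]+50,q[0]-70:q[0]+70];cv2.imwrite("pics/set.png",cv2.resize(a[:,:,::-1],None,fx=4,fy=4,interpolation=cv2.INTER_CUBIC))
```

```text
t5.9 [593.3 115.3 215. ] F [ 0.  -0.5 -2.7] w24.9 g39.4
pre t7.1 [593.5 116.6 135.1] F [-0.5  0.7 -3. ] w24.9 g39.4
True
down t8.0 [592.7 116.5 124.4] F [0.9 0.1 4.9] w25.0 g40.3
 t8.2 [592.7 116.5 124.4] F [-0.1  0.   6. ] w24.8 g40.3
```

View pics/set.png

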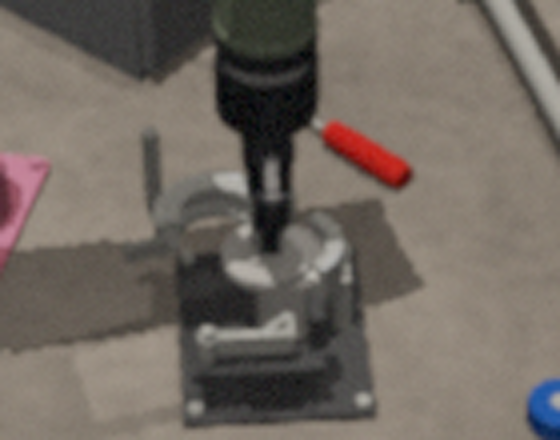

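The cap sits on the flange at about (270,245), on the -x side and clear of the lip. Contact came at TCP height 124.4, which matches 78+46.4. Now the slide.

Run:
```python
from h import *
s=sensors.read_state();p0=s["eef_pos"].copy()
ctrl.move_l(p0+[0,0,.3],vel=5);st("relaxed")
p0=sensors.read_state()["eef_pos"].copy()
hit=ctrl.move_l(p0+np.r_[22*ex,0],vel=12,threshold=7)
s=st(hit);D=s["eef_pos"]-p0;print("slid",D[:2]@ex,D[:2]@ey,"rel seat",(s["eef_pos"][:2]-S)@ex,(s["eef_pos"][:2]-S)@ey)
ctrl.hold(.2);s=st()
print("Fx",s["force"][:2]@ex,s["force"][:2]@ey)
```

```text
relaxed t8.9 [592.7 116.6 124.5] F [1.8 0.9 0.1] w24.8 g39.8
True t9.5 [592.9 116.5 124.5] F [-1.3 -0.5  3.5] w24.8 g40.0
slid 0.13829445558474263 -0.005272982031891684 rel seat -13.970088425988498 0.018765053183700687
 t9.7 [592.8 116.5 124.4] F [-1.8  0.3  4. ] w24.8 g40.1
Fx -1.8068765543826806 -0.04989533059941296
```

Run:
```python
from h import *
p0=sensors.read_state()["eef_pos"].copy();p0[2]=124.8
for k in range(1,26):
    ctrl.move_l(p0+np.r_[k*ex,0],vel=15,threshold=14)
    s=sensors.read_state();f=s["force"];r=s["eef_pos"][:2]-S
    print(k,"t%.2f"%s["t"],"x%.1f y%.1f z%.1f"%(r@ex,r@ey,s["eef_pos"][2]),"fx%.1f fy%.1f fz%.1f"%(f[:2]@ex,f[:2]@ey,f[2]))
    if f[:2]@ex<-7: break
```

```text
1 t9.91 x-13.8 y0.0 z124.6 fx-3.4 fy0.1 fz4.7
2 t10.16 x-13.6 y0.0 z124.6 fx-6.1 fy0.7 fz6.8
3 t10.41 x-13.1 y0.1 z124.7 fx-7.6 fy-0.4 fz8.7
```

```bash
cat > slide.py <<'E'
from h import *
s=sensors.read_state();p0=s["eef_pos"].copy();c=p0.copy()
for k in range(12):   # unload
    f=sensors.read_state()["force"]
    if f[2]<-1.5: break
    c[2]+=.4;ctrl.move_l(c,vel=15);
st("unloaded");print(c[2])
base=c.copy();n=0
for k in range(1,26):
    c=base.copy();c[:2]+=k*ex
    ctrl.move_l(c,vel=15,threshold=14)
    s=sensors.read_state();f=s["force"];r=s["eef_pos"][:2]-S
    print(k,"t%.2f"%s["t"],"x%.1f y%.1f z%.1f"%(r@ex,r@ey,s["eef_pos"][2]),"fx%.1f fy%.1f fz%.1f"%(f[:2]@ex,f[:2]@ey,f[2]))
    if f[2]>1.5: base[2]+=.3
    if f[:2]@ex<-6: break
E
python3 slide.py
```

```text
unloaded t10.9 [593.6 116.4 124.8] F [-0.3  0.8 -2.6] w24.7 g39.7
125.47888500066682
1 t11.20 x-12.1 y-0.1 z124.9 fx0.4 fy0.1 fz-3.5
2 t11.45 x-11.0 y0.0 z125.3 fx-0.0 fy0.1 fz-3.1
3 t11.70 x-10.0 y0.1 z125.5 fx-0.1 fy-0.8 fz-3.1
4 t11.95 x-9.0 y0.1 z125.5 fx-0.2 fy-0.3 fz-2.4
5 t12.20 x-8.0 y0.1 z125.5 fx1.0 fy0.1 fz-3.2
6 t12.45 x-6.9 y0.1 z125.5 fx-0.0 fy0.0 fz-4.2
7 t12.70 x-6.0 y0.1 z125.5 fx0.2 fy0.5 fz-2.4
8 t12.95 x-5.0 y0.1 z125.5 fx-0.1 fy0.4 fz-2.0
9 t13.20 x-4.0 y0.1 z125.5 fx0.0 fy-0.7 fz-3.1
10 t13.45 x-3.0 y0.1 z125.5 fx0.5 fy0.6 fz-3.1
11 t13.70 x-2.0 y0.1 z125.5 fx-0.8 fy0.3 fz-3.3
12 t13.95 x-1.0 y0.1 z125.5 fx0.4 fy0.2 fz-3.9
13 t14.20 x0.0 y0.1 z125.5 fx-0.0 fy0.3 fz-3.1
14 t14.45 x1.0 y0.1 z125.5 fx-0.3 fy-0.2 fz-3.5
15 t14.70 x2.0 y0.1 z125.5 fx0.3 fy-0.5 fz-2.6
16 t14.95 x2.6 y0.2 z125.3 fx-0.8 fy0.4 fz-2.8
17 t15.20 x3.0 y0.3 z125.2 fx-5.2 fy0.1 fz-1.0
18 t15.45 x3.3 y0.5 z125.2 fx-7.3 fy1.4 fz-0.4
```

Run:
```python
from h import *
c=np.r_[S+2.9*ex+.2*ey,125.2]
ctrl.move_l(c,vel=15);st("back")
print(ctrl.move_l(c-[0,0,3],vel=8,threshold=3));st("down")
ctrl.gripper_to(42);st("open")
p=sensors.read_state()["eef_pos"]
print(ctrl.move_l(np.r_[p[:2],190],vel=100,threshold=6));st("up")
ctrl.move_l(np.r_[S-150*ex-60*ey,230],vel=200);ctrl.gripper_to(0);st()
full=np.linspace(0,2*np.pi,72,endpoint=False)
ims=[]
for n in("top","side"):
    p,d=optics.grab_frame(n);np.savez(n+"1.npz",p=p,d=d)
    q=proj(n,np.r_[S,100])[0].astype(int);a=p[q[1]-45:q[1]+60,q[0]-60:q[0]+60]
    ims.append(cv2.resize(a[:,:,::-1],(390,341),interpolation=cv2.INTER_CUBIC))
    g=cv2.cvtColor(p,cv2.COLOR_RGB2GRAY).astype(np.float32)
    W=cloud(n,d).reshape(-1,3);m=(np.hypot(*(W[:,:2]-S).T)<25)&(W[:,2]>115)
    w=W[m].mean(0);r=w[:2]-S;print(n,m.sum(),"grip top",w,r@ex,r@ey)
    m=(np.hypot(*(W[:,:2]-[520,203]).T)<25)&(W[:,2]>112)&(W[:,2]<160);print("pin",m.sum(),W[m].mean(0))
cv2.imwrite("pics/placed.png",np.hstack(ims))
```

```text
back t15.7 [609.5 113.7 125.1] F [-1.5  1.7 -2.6] w24.7 g39.4
True
down t16.0 [609.1 113.8 124.4] F [-0.6 -0.7  3.2] w24.8 g40.2
open t16.3 [606.3 114.3 121.7] F [ 0.6  0.1 -0.6] w41.9 g0.0
False
up t17.1 [605.7 114.3 189.4] F [ 0.2  0.1 -0.4] w41.7 g0.0
 t18.6 [448.1  83.  229.9] F [-0.8  0.5 -1.2] w-0.5 g0.0
top 82 grip top [606.49917221 113.52219219 127.74459002] -0.02844099675440148 -0.3899949892168011
pin 42 [520.06888731 203.986031   141.71996323]
side 60 grip top [608.21543428 107.71751371 123.88653771] 2.742443057830578 -5.7716350158829455
pin 47 [521.88054314 198.4470334  133.39191822]
```

View pics/placed.png

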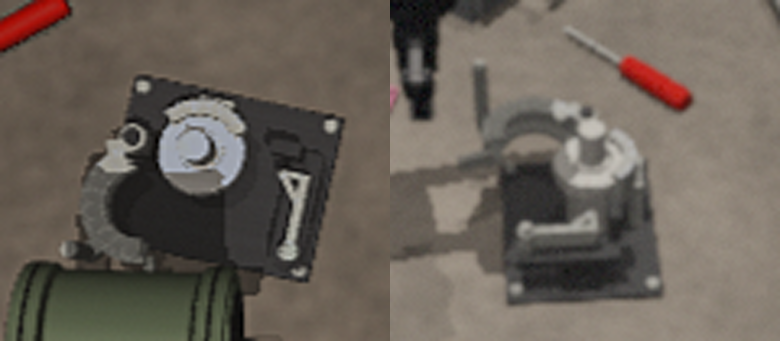

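The cap sits under the jaw's lip with the grip upright, at about (200,145) in the left crop. The ring is still open and its pin is at about (72,250). Next I check the cap's centring offline, then move behind the pin with the fingers shut.

```bash
cat >> h.py <<'E'
H=S+56*ey
def ph(th): return np.deg2rad(-118.5)+YAW-th
def uu(th): return np.array([np.cos(ph(th)),np.sin(ph(th))])
def tt(th): u=uu(th);return np.array([-u[1],u[0]])
OFF=21.5;ZP=131
def tool(th,back=0): # TCP so that finger back touches pin at joint th
    return np.r_[H+103*uu(th)-(OFF+back)*tt(th),ZP]
SG=-1
E
python3 - <<'E'
from h import *
full=np.linspace(0,2*np.pi,72,endpoint=False)
for n in("top","side"):
    g=cv2.cvtColor(np.load(n+"1.npz")["p"],cv2.COLOR_RGB2GRAY).astype(np.float32)
    g0=cv2.cvtColor(np.load(n+"0.npz")["p"],cv2.COLOR_RGB2GRAY).astype(np.float32)
    print(n,fitcircle(g0,n,(544,-376),13,50,full,-1,span=6),fitcircle(g,n,S+ex,13,128,full,-1,span=6))
for sg in(1,-1):
    for th in(1.25,.6,0,-.1):
        q=ctrl.solve_ik(tool(th),rot(sg*tt(th)));print(sg,th,None if q is None else q.round(2))
E
```

```text
top (array([ 543.94979949, -373.59372925]), np.float64(-1.8388053346427515), np.float64(0.5657926765788487), np.int64(51)) (array([606.87117707, 113.33197612]), np.float64(-1.1309185974929206), np.float64(0.5216006879607545), np.int64(54))
side (array([ 544.01192893, -376.45134468]), np.float64(0.6629284467203302), np.float64(1.5829425561858326), np.int64(61)) (array([607.78336578, 111.43727288]), np.float64(0.44444444444444436), np.float64(1.1470885942408742), np.int64(72))
1 1.25 [ 0.25  0.34  1.65 -0.    1.15  2.19]
1 0.6 [ 0.14  0.27  1.75 -0.    1.13  1.43]
1 0 [ 0.03  0.28  1.73 -0.    1.13  0.72]
1 -0.1 [ 0.02  0.29  1.72 -0.    1.13  0.6 ]
-1 1.25 [ 0.25  0.34  1.65 -0.    1.15 -0.95]
-1 0.6 [ 0.14  0.27  1.75 -0.    1.13 -1.71]
-1 0 [ 0.03  0.28  1.73 -0.    1.13 -2.43]
-1 -0.1 [ 0.02  0.29  1.72 -0.    1.13 -2.54]
```

```bash
cat >> h.py <<'E'
def log(th):
    s=sensors.read_state();f=s["force"];p=s["eef_pos"][:2]
    v=p+OFF*tt(th)-H;a=np.deg2rad(-118.5)+YAW-np.arctan2(v[1],v[0]);a=(a+np.pi)%(2*np.pi)-np.pi
    ft=-f[:2]@tt(th)
    print("c%.3f th%.3f r%.1f t%.2f push%.1f rad%.1f fz%.1f"%(th,a,np.hypot(*v),s["t"],ft,f[:2]@uu(th),f[2]));return ft,a
E
python3 - <<'E'
from h import *
st0=1.25
up=tool(st0,14);up[2]=215
ctrl.move_ptp(up,rot(tt(st0)));st()
print(ctrl.move_l(tool(st0,14),vel=120,threshold=5));st()
th=st0
for back in(8,4,0):
    ctrl.move_l(tool(st0,back),vel=60,threshold=8)
log(th)
while th>.42:
    th-=.06
    hit=ctrl.move_l(tool(th),rot=rot(tt(th)),vel=60,threshold=9)
    ft,a=log(th)
    if hit or ft>9: print("stop");break
E
```

```text
t19.4 [533.  238.2 214.6] F [-0.9  0.1 -0.4] w-0.0 g0.0
True
 t20.1 [531.9 237.2 129.9] F [-1.7  0.6  6. ] w-0.1 g2.2
c1.250 th1.250 r102.2 t20.88 push0.8 rad-2.4 fz4.9
c1.190 th1.188 r102.3 t21.14 push0.0 rad-2.4 fz4.9
c1.130 th1.128 r102.3 t21.40 push-0.5 rad-2.4 fz5.6
c1.070 th1.068 r102.3 t21.66 push0.4 rad-2.3 fz5.7
c1.010 th1.009 r102.2 t21.92 push-0.5 rad-2.3 fz4.7
c0.950 th0.949 r102.3 t22.18 push0.2 rad-2.4 fz4.8
c0.890 th0.890 r102.2 t22.43 push-0.1 rad-2.6 fz5.7
c0.830 th0.831 r102.2 t22.69 push0.2 rad-1.9 fz5.5
c0.770 th0.771 r102.1 t22.95 push-0.0 rad-3.3 fz5.1
c0.710 th0.711 r102.1 t23.21 push0.9 rad-4.2 fz5.9
c0.650 th0.652 r102.1 t23.47 push1.3 rad-3.4 fz5.7
c0.590 th0.592 r102.0 t23.73 push1.3 rad-4.2 fz4.8
c0.530 th0.533 r101.9 t23.98 push0.5 rad-4.1 fz4.5
c0.470 th0.473 r101.9 t24.24 push1.4 rad-4.1 fz5.2
c0.410 th0.414 r101.9 t24.50 push0.4 rad-3.5 fz4.9
```

Something has been pushing up with a steady 5 N since the descent, so I take a look.

Run:
```python
from h import *
ims=[]
for n in("top","side"):
    p,d=optics.grab_frame(n);np.savez(n+"2.npz",p=p,d=d)
    q=proj(n,np.r_[S,100])[0].astype(int);a=p[q[1]-55:q[1]+50,q[0]-60:q[0]+60]
    ims.append(cv2.resize(a[:,:,::-1],(390,341),interpolation=cv2.INTER_CUBIC))
cv2.imwrite("pics/swing.png",np.hstack(ims));st()
print(sensors.read_state()["wrist_torque"])
```

```text
t24.6 [516.5 141.8 131.5] F [2.4 2.7 4.9] w0.2 g2.6
[ 0.20738527 -0.46597587  0.13867479]
```

View pics/swing.png

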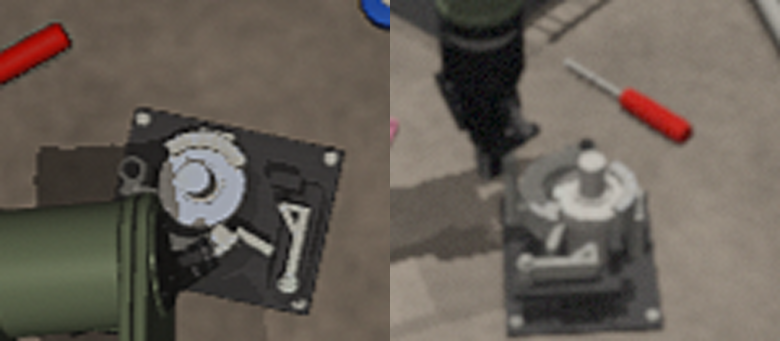

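The ring swung with the tool, but the knuckle of the shut gripper is resting on the pin's top (150 mm). I raise the tool so that only the finger's back pushes.

```bash
sed -i 's/ZP=131/ZP=148/' h.py
python3 - <<'E'
from h import *
q=proj("top",np.r_[S,100])[0].astype(int)
def ang(px):
    v=ray("top",px,80)[0][:2]-H;return np.arctan2(v[1],v[0]),np.hypot(*v)
a=ang([181.2,250.4]);b=ang(np.array([268,250])/3.25+q-[60,55]);print(a,b,"dtheta",(b[0]-a[0])%(2*np.pi))
th=.41
ctrl.move_l(tool(th),vel=60,threshold=10);ctrl.hold(.3);log(th);st()
for k in range(4):
    th-=.03;hit=ctrl.move_l(tool(th),rot=rot(tt(th)),vel=40,threshold=9);ft,_=log(th)
    if hit or ft>9:break
q=proj("side",np.r_[S,100])[0].astype(int);p,_=optics.grab_frame("side")
cv2.imwrite("pics/sw2.png",cv2.resize(p[q[1]-75:q[1]+40,q[0]-70:q[0]+50,::-1],None,fx=5,fy=5,interpolation=cv2.INTER_CUBIC))
E
```

```text
(np.float64(-2.9899700808404472), np.float64(132.03288969283534)) (np.float64(-2.093846398317221), np.float64(130.46639123110717)) dtheta 0.8961236825232262
c0.410 th0.413 r103.6 t25.33 push3.3 rad1.8 fz0.7
 t25.3 [515.  140.9 147.6] F [-3.1  2.1  0.7] w-0.3 g1.6
c0.380 th0.378 r103.3 t25.58 push1.9 rad2.2 fz0.1
c0.350 th0.348 r103.1 t25.83 push1.7 rad1.5 fz-1.6
c0.320 th0.319 r103.0 t26.08 push2.4 rad1.3 fz-2.1
c0.290 th0.289 r102.9 t26.33 push2.4 rad0.2 fz-1.5
```

View pics/sw2.png

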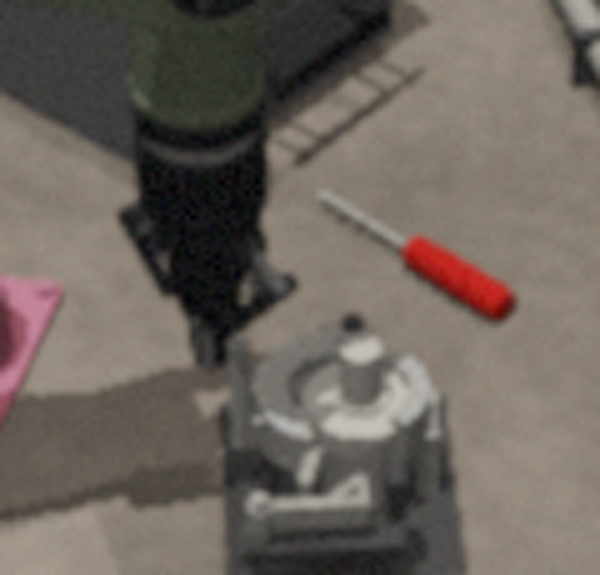

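The pin at (240,350) now rests cleanly against the finger's back, with a spring force of about 2.4 N. Now I press in fine steps.

Run:
```python
from h import *
th=.29;peak=0
while th>-.22:
    th-=.01;hit=ctrl.move_l(tool(th),rot=rot(tt(th)),vel=12,threshold=10);ft,a=log(th)
    peak=max(peak,ft)
    if hit or ft>13.5: print("stop",hit);break
    if peak>6 and ft<peak-4: print("snap?");ctrl.hold(.2);log(th);break
```

```text
c0.280 th0.281 r102.9 t26.63 push2.6 rad0.8 fz-1.3
c0.270 th0.270 r103.0 t26.88 push3.2 rad-0.3 fz-2.2
c0.260 th0.259 r103.0 t27.13 push3.3 rad-0.9 fz-1.9
c0.250 th0.249 r103.0 t27.38 push2.6 rad-0.5 fz-3.1
c0.240 th0.239 r103.0 t27.63 push3.0 rad0.2 fz-2.0
c0.230 th0.229 r103.0 t27.88 push4.0 rad-0.3 fz-2.1
c0.220 th0.219 r103.0 t28.13 push3.5 rad-1.2 fz-2.1
c0.210 th0.209 r103.0 t28.38 push2.6 rad-0.9 fz-2.3
c0.200 th0.199 r103.0 t28.63 push2.9 rad-1.0 fz-1.9
c0.190 th0.189 r103.0 t28.88 push3.3 rad-0.9 fz-1.9
c0.180 th0.179 r103.0 t29.13 push4.2 rad-0.9 fz-2.1
c0.170 th0.169 r103.0 t29.38 push3.2 rad-1.4 fz-2.1
c0.160 th0.159 r103.0 t29.63 push3.6 rad-1.3 fz-1.6
c0.150 th0.149 r103.0 t29.88 push3.0 rad-1.2 fz-2.2
c0.140 th0.139 r103.0 t30.13 push2.9 rad-1.2 fz-1.7
c0.130 th0.132 r103.0 t30.38 push5.3 rad-1.2 fz-1.9
c0.120 th0.129 r102.9 t30.63 push7.2 rad-1.5 fz-0.9
c0.110 th0.124 r102.9 t30.88 push8.2 rad-1.7 fz0.2
c0.100 th0.116 r102.9 t31.13 push7.9 rad-2.5 fz-0.3
c0.090 th0.107 r102.9 t31.38 push9.4 rad-2.3 fz0.7
c0.080 th0.097 r102.8 t31.63 push8.4 rad-2.2 fz1.3
c0.070 th0.087 r102.9 t31.88 push7.6 rad-1.7 fz0.9
c0.060 th0.077 r102.9 t32.13 push8.4 rad-3.0 fz0.3
c0.050 th0.066 r102.8 t32.38 push8.4 rad-2.2 fz0.5
c0.040 th0.061 r102.8 t32.63 push9.1 rad-2.9 fz2.1
c0.030 th0.056 r102.8 t32.88 push10.6 rad-2.7 fz1.6
c0.020 th0.030 r102.9 t33.13 push4.4 rad-2.0 fz-0.7
snap?
c0.020 th0.028 r102.9 t33.33 push5.7 rad-2.5 fz-1.1
```

Run:
```python
from h import *
th=.02
for k in range(3):
    th-=.005;ctrl.move_l(tool(th),rot=rot(tt(th)),vel=8,threshold=6);ft,_=log(th)
    if ft>7.5:break
print("backing")
for k in range(8):
    th+=.008;ctrl.move_l(tool(th),rot=rot(tt(th)),vel=20);ft,_=log(th)
    if ft<.5 and k>3: break
```

```text
c0.015 th0.022 r102.9 t33.58 push6.2 rad-3.0 fz-0.1
c0.010 th0.016 r102.9 t33.83 push5.6 rad-2.2 fz-0.7
c0.005 th0.011 r102.9 t34.08 push5.6 rad-3.2 fz-1.7
backing
c0.013 th0.013 r103.0 t34.33 push3.2 rad-2.1 fz-1.0
c0.021 th0.014 r103.1 t34.58 push1.7 rad-0.4 fz-0.7
c0.029 th0.021 r102.9 t34.83 push0.1 rad0.2 fz0.1
c0.037 th0.035 r103.0 t35.08 push0.6 rad0.8 fz0.0
c0.045 th0.046 r103.0 t35.33 push0.9 rad-0.6 fz0.1
c0.053 th0.054 r103.0 t35.58 push-0.5 rad-0.6 fz-0.2
```

The push force falls to zero as the tool backs off, where an unlatched ring would have followed it, so the latch is holding. I retreat and verify.

Run:
```python
from h import *
ctrl.move_l(tool(.05,50),vel=120)
p=tool(.05,80);p[2]=260;ctrl.move_l(p,vel=200);st()
ims=[]
for n in("top","side"):
    p,d=optics.grab_frame(n)
    q=proj(n,np.r_[S,100])[0].astype(int);a=p[q[1]-45:q[1]+60,q[0]-60:q[0]+60]
    ims.append(cv2.resize(a[:,:,::-1],(390,341),interpolation=cv2.INTER_CUBIC))
    W=cloud(n,d).reshape(-1,3);m=(np.hypot(*(W[:,:2]-S).T)<25)&(W[:,2]>115);print(n,"grip",W[m].mean(0))
    e=H+103*uu(.02);m=(np.hypot(*(W[:,:2]-e).T)<25)&(W[:,2]>112)&(W[:,2]<160)
    w=W[m].mean(0);v=w[:2]-H;print("pin",w,m.sum(),"th",np.deg2rad(-118.5)+YAW-np.arctan2(v[1],v[0]),np.hypot(*v))
cv2.imwrite("pics/end.png",np.hstack(ims))
```

```text
t36.9 [472.4 160.2 259. ] F [-1.  -0.2 -0.8] w0.2 g0.0
top grip [606.58171202 113.6824249  127.75020704]
pin [549.31825315  90.74578173 142.52993807] 34 th 0.028691402628919338 103.4404535538444
side grip [608.53555445 107.02307978 123.80191245]
pin [551.48939546  85.42039383 134.31831501] 45 th -0.019633692803343372 106.16668562902261
```

View pics/end.png

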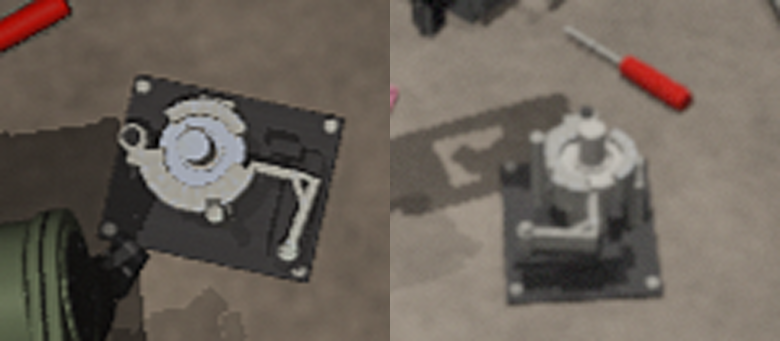

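The ring is shut around the cap, its tongue is caught at the latch at about (310,180), and the pin is at (213,213). The measured ring angle is about 0.03, and the cap has not moved.

```bash
python3 -c "
from plant import ctrl
print(ctrl.finish_job())"
```

```text
the job is handed in; nothing more can be done
None
```

The job is handed in: the cap is home under the jaw's lip and the half ring is shut and latched at about 0.03 rad, with the robot clear of everything at about 37 s; no verdict was returned.

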